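Push the desk speaker home into its charging corner

TASK

Push the long desk speaker along the desk top into its L-shaped wooden charging corner, until its back lies flush along the long rail and its contact end is fully home against the short stop. Only push it: never lift or tip it, and leave the mug, the vase and the notebook where they are. Finish with the hand clear of everything.

Things in the scene. Friction and masses are not known exactly. Their poses are not given: they have to be found in the camera images.
- speaker: Loose grey bar speaker, black end caps, three round buttons on top: block 62 mm (x) by 180 (y) by 50 high, 0.3 to 0.65 kg; a push of 2 to 8 N slides it. Origin: centre of its underside. Its x axis points out of its back (long face away from the robot; goes to the rail), its y axis out of its contact end (robot's left, two brass dots). Starts with yaw within 0.4 rad either way.
- speaker_end (a point): Point on the speaker: foot of its contact end, midway across, at desk level, 90 mm along the speaker's y from its origin. Fully home, it is at (-31, 0, 0) mm in the dock frame, the speaker's origin at (-31, -90, 0) mm and the axes parallel.
- dock: Charging corner: L of two brown wooden bars fixed on the desk, 30 mm high, 12 thick, no floor. Origin: inner corner at desk level. Long rail: inner face is the plane x = 0, from the corner 260 mm towards -y. Short stop (flat, two brass dots): inner face is the plane y = 0, 75 mm towards -x. Dock x points away from the robot, y to its left, yaw within 0.2 rad.
- mug: Bystander: loose white ceramic mug, 80 mm across, 85 mm high, with a handle; origin at the centre of its underside.
- vase: Bystander: loose white ceramic vase, 76 mm across at the belly, narrow neck, 150 mm high; origin at the centre of its underside.
- notebook: Bystander: loose dark brown hardback notebook lying flat, 132 mm (x) by 192 mm (y) by 16 mm thick; origin at the centre of its underside.
Mind the look-alikes: they are no part of the job. Leave any orange or pink look-alike of the speaker alone.

How it is judged:
At the end, for the whole second after the job is handed in: The speaker stands flat on the desk, at rest, within 5 mm of touching both the long rail and the short stop (measured at the foot of its contact end), and parallel to the rail within 0.05 rad (x of speaker_end in the frame of dock between -0.036 and -0.026 m and y of speaker_end in the frame of dock between -0.005 and 0.005 m and angle between the y axis of speaker and the y axis of dock, either way round below 0.05 rad and angle between speaker's own z axis and vertical below 0.05 rad and height (world z) of speaker below 0.005 m and linear speed of speaker below 0.01 m/s).
It fails at once if the speaker is lifted off the desk (its underside centre more than 10 mm up) (height (world z) of speaker above 0.01 m).
It fails at once if the speaker is tipped by more than 0.15 rad (angle between speaker's own z axis and vertical above 0.15 rad).
It fails at once if the mug is moved by more than 20 mm or tipped over (distance of mug from where it was at the start of the episode above 0.02 m or angle between mug's own z axis and vertical above 0.3 rad).
It fails at once if the vase is moved by more than 20 mm or tipped over (distance of vase from where it was at the start of the episode above 0.02 m or angle between vase's own z axis and vertical above 0.3 rad).
It fails at once if the notebook is moved by more than 20 mm or tipped over (distance of notebook from where it was at the start of the episode above 0.02 m or angle between notebook's own z axis and vertical above 0.3 rad).
It also fails if it takes over 64 s, if anything falls off the work surface, if the arm or the gripper's body presses on something with over 40 N, if the wrist force passes 120 N, or if a joint passes its speed limit or range.

ROBOT

A 7-joint arm with a two-finger parallel gripper is mounted at the origin on the work surface. World frame = base frame: x ahead of the robot, y to its left, z up, the work surface at z = 0. Lengths are in m, angles in rad, forces in N, time in s.
With the tool pointing down it reaches from about 0.35 to 0.775 m from the base axis. Payload 3.1 kg.
Tool frame: the origin (TCP) lies between the finger pads; the fingertips stand 17 mm ahead of it and the grasp point (between the pads) lies 2 mm behind it; z points along the fingers, y is the line along which they close (so a half turn about z gives the same grasp; the last joint's range is limited). The gripper opens to 85 mm and grips with 20 to 120 N. Pads are 22 mm wide; open, the fingers measure 114 mm over their backs; the gripper's body (76 mm by 85 mm) begins 54 mm behind the grasp point. The pads swing forward as they close: fully open they stand 13 mm farther back than shut.
Start: joints at [-1.306, 0.311, 0.014, 1.512, -0.004, 1.319, -0.027], TCP at [0.166, 0.524, 0.248] pointing down, gripper open.
Joint ranges: [-2.7, 2.7], [-0.3, 1.91], [-1.27, 1.3], [0.12, 2.57], [-1.44, 4.58], [0.2, 2.03], [-3.05, 3.05]. Speed limits (rad/s): [2.79, 2.79, 3.14, 3.14, 3.14, 3.14, 3.14].

INTERFACE

Orientations are given as a 3x3 rotation matrix whose columns are the frame's x, y, z axes.
In Python, from plant import * gives the robot as it stands.
- The arm moves only by the shell command python3 -m handwheel 'ROWS' [FORCE]. ROWS is JSON, a list that holds one entry, the list of rows, each a list of 5 numbers: the shift along the world's x, y, z scaled (see below), then the turn about the world's z scaled (see below), then the closure, from -1 (fully open) to 1 (shut). A call has 1 to 12 rows; each row is the pose to reach, as a shift and turn from the pose commanded when the call began, turning the shorter way round; what a row does not reach only later rows make up. The controller multiplies each number of a shift by 0.12 m and each number of a turn by 180 degrees. A row lasts 1/8 s, in which the tool goes at most 62.5 mm and 10.7 degrees, less where a joint would pass 70% of its speed; a pose out of reach is approached as far as the arm can. A call with a number of a shift or a turn outside -1 to 1 is refused whole. A call with a gripper value outside its range is refused whole. The fingers move at their own pace and stop on an object; FORCE is the grip in N (left out, the last holds). Time passes only in rows, so rows that repeat a pose let the fingers close. It gives the time, the measured TCP pose, the force, the opening and the grip force at its end, in the units of the state.
- sense(): the state, without advancing time (a new reading comes with each control period).
- camera(name): name is "side" or "top" or "wrist"; returns a dict with "frame" (420x560x3 uint8, red, green, blue), "fx", "fy", "cx", "cy" (pixels), "k1" (the pictures are not rectified: a ray, as slopes to the right and down, at radius r is drawn at 1 + k1 r^2 times it, then the intrinsics apply), "rvec" (rotation vector, rad) and "tvec" (3), from world to camera coordinates, as OpenCV has them. Camera axes: x right, y down, z forward; pixel columns grow to the right and rows downward; lengths in m; the calibration is good to about 2 mm. A picture is of the moment at which its call begins. There is no depth.
- close_job(): hands the job in; it is judged then, once.
The state is a dict: "time": time; "joint_positions": joint angles; "dq": joint speeds; "effort": joint torques, N m; "tool_pos": TCP position; "tool_rot": TCP orientation; "ft_force": force on the tool from outside, world axes, zero at the start; "torque": the same for the moment, N m; "grip_width": finger opening in m; "grip_force": force on a finger pad.
Only numpy, scipy, OpenCV 4.12 (cv2) and the standard library are available. Lean on these libraries where they do the work, as an engineer would, in place of code of your own. Each camera call takes 0.05 s, during which the arm holds its last target. There are 200 camera calls.

## Working session

There is one attempt and no reset: what is moved stays moved. The work goes in short steps, Python scripts to look and compute and a shell command to move; the robot and the scene stay as the last step left them, time stands still between calls to the robot, and variables do not carry over. Pictures are saved under pics/ and viewed, at most 10 in all, crops included, and the job is handed in when it is done.

```bash
mkdir -p pics; cat > h.py <<'E'
from plant import *
import numpy as np, cv2
def snap(n,f=None):
    c=camera(n); 
    if f: cv2.imwrite(f,c["frame"][:,:,::-1])
    return c
def ray(c,u,v):
    R=cv2.Rodrigues(np.array(c["rvec"],float))[0]; t=np.array(c["tvec"],float).ravel()
    xd=np.array([(u-c["cx"])/c["fx"],(v-c["cy"])/c["fy"]]); x=xd.copy()
    for _ in range(30): x=xd/(1+c["k1"]*(x@x))
    return -R.T@t, R.T@np.array([x[0],x[1],1])
def onz(c,u,v,z=0.):
    o,d=ray(c,u,v); return o+d*(z-o[2])/d[2]
E
python3 - <<'E'
from h import *
for n in("top","side"):
    c=snap(n,f"pics/{n}0.png"); print(n,{k:np.round(v,3) for k,v in c.items() if k!="frame"}, ray(c,280,210)[0])
s=sense(); print(s["tool_rot"],s["time"])
E
```

```text
top {'fx': np.float64(496.896), 'fy': np.float64(496.896), 'cx': np.float64(288.267), 'cy': np.float64(208.324), 'k1': np.float64(-0.184), 'rvec': array([ 2.153, -2.147,  0.121]), 'tvec': array([0.002, 0.507, 1.328])} [ 0.33545664 -0.01560445  1.38103745]
side {'fx': np.float64(542.896), 'fy': np.float64(542.896), 'cx': np.float64(282.558), 'cy': np.float64(212.254), 'k1': np.float64(-0.097), 'rvec': array([ 2.384, -0.098,  0.063]), 'tvec': array([-0.487,  0.065,  1.314])} [ 0.3916661 -0.89238    1.0083675]
[[-9.53319316e-01  3.01963462e-01 -5.90563025e-04]
 [ 3.01964032e-01  9.53317038e-01 -2.08518388e-03]
 [-6.66555508e-05 -2.16617487e-03 -9.99997652e-01]] 0.1
```

View pics/top0.png

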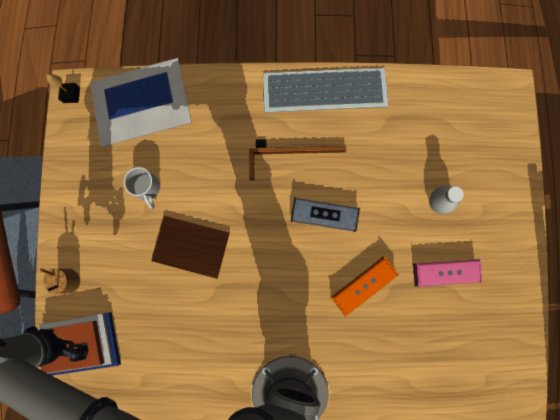

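View pics/side0.png

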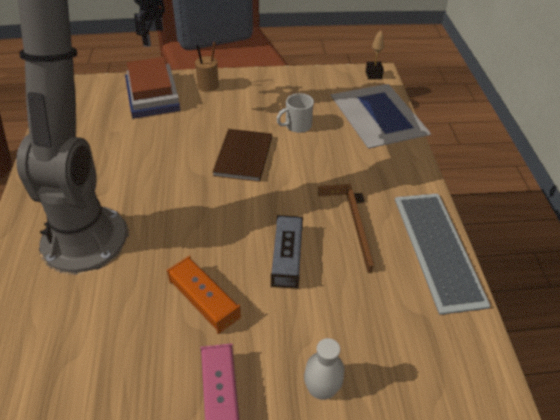

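```bash
python3 - <<'E'
from h import *
c=snap("top"); f=c["frame"]; 
cv2.imwrite("pics/crop.png",cv2.resize(f[125:325,200:400][:,:,::-1],(600,600),interpolation=cv2.INTER_CUBIC))
hsv=cv2.cvtColor(f,cv2.COLOR_RGB2HSV)
def rect(m,z,name):
    ct=max(cv2.findContours(m,0,2)[0],key=cv2.contourArea); b=cv2.boxPoints(cv2.minAreaRect(ct))
    P=np.array([onz(c,u,v,z)[:2] for u,v in b]); e=P[1:3]-P[:2]; l=np.linalg.norm(e,axis=1); i=l.argmax()
    a=np.degrees(np.arctan2(-e[i][0],e[i][1])); a=(a+90)%180-90
    print(name,b.round(0).tolist(),"P",P.round(3).tolist(),"c",P.mean(0).round(3),"len",l.round(3),"yawdeg",round(a,2))
roi=np.zeros(f.shape[:2],np.uint8); roi[190:240,280:370]=255
rect(cv2.bitwise_and(roi,cv2.inRange(hsv,(0,0,0),(179,90,255))),.05,"speaker")
roi[:]=0; roi[140:158,262:350]=255
rect(cv2.bitwise_and(roi,cv2.inRange(hsv,(0,120,60),(12,255,160))),.03,"rail")
roi[:]=0; roi[158:185,245:262]=255
rect(cv2.bitwise_and(roi,cv2.inRange(hsv,(0,120,60),(12,255,160))),.03,"stop")
rect(cv2.inRange(hsv,(3,200,150),(13,255,255)),.04,"orange")
print(hsv[149,300],hsv[170,252],hsv[170,290],hsv[208,300])
E
```

```text
speaker [[291.0, 221.0], [294.0, 198.0], [359.0, 208.0], [355.0, 231.0]] P [[0.471, -0.004], [0.534, -0.013], [0.506, -0.188], [0.443, -0.178]] c [ 0.488 -0.096] len [0.064 0.177] yawdeg -9.05
rail [[280.0, 151.0], [282.0, 151.0], [282.0, 152.0], [280.0, 152.0]] P [[0.668, 0.027], [0.668, 0.021], [0.665, 0.021], [0.665, 0.027]] c [0.667 0.024] len [0.006 0.003] yawdeg -0.02
stop [[250.0, 158.0], [252.0, 158.0], [252.0, 160.0], [250.0, 160.0]] P [[0.648, 0.11], [0.648, 0.105], [0.642, 0.105], [0.642, 0.11]] c [0.645 0.108] len [0.006 0.006] yawdeg -89.11
orange [[332.0, 299.0], [385.0, 258.0], [398.0, 275.0], [345.0, 316.0]] P [[0.261, -0.115], [0.37, -0.258], [0.325, -0.293], [0.217, -0.15]] c [ 0.293 -0.204] len [0.18  0.057] yawdeg 37.38
[ 13 198 125] [ 13 194  71] [ 18 148 191] [107  34 106]
```

View pics/crop.png

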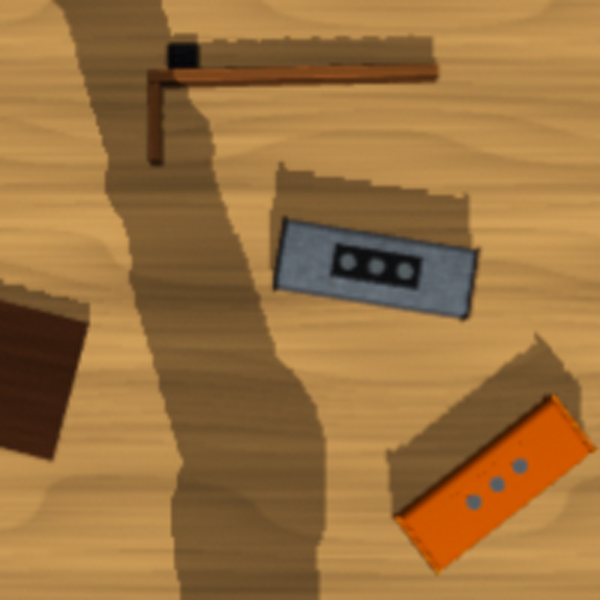

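The crop shows the speaker with corners near (283,218), (478,250), (467,319), (275,290). The rail's inner foot runs from about (163,87) to (437,79), and the stop's foot ends near (162,164).

```bash
python3 - <<'E'
from h import *
c=snap("top")
g=lambda u,v,z=0:onz(c,200+u/3-.33,125+v/3-.33,z)[:2]
a,b,s=g(163,87),g(437,79),g(162,164)
y=(a-b)/np.linalg.norm(a-b); x=np.array([y[1],-y[0]])
print("corner",a,"railend",b,np.linalg.norm(a-b),"stopend",s,np.linalg.norm(s-a),"yawdeg",np.degrees(np.arctan2(-y[0],y[1])))
for q in((283,218),(478,250),(467,319),(275,290)): 
    p=g(*q,.05); print(p.round(4),"dock",(x@(p-a)).round(4),(y@(p-a)).round(4))
E
```

```text
corner [0.66761649 0.10190176] railend [ 0.67579649 -0.1586903 ] 0.26072041351254843 stopend [0.59311065 0.1017684 ] 0.07450595205816184 yawdeg 1.7979282223063944
[ 0.5343 -0.0126] dock -0.1368 -0.1102
[ 0.5055 -0.1885] dock -0.1711 -0.2852
[ 0.4431 -0.1778] dock -0.2332 -0.2725
[ 0.469  -0.0055] dock -0.2019 -0.1011
```

```bash
python3 -m handwheel '[[[0.35,-0.35,0,0,-1],[0.7,-0.7,0,0,-1],[1,-1,0,0.05,-1],[1,-1,0,0.108,-1],[1,-1,0,0.108,-1]]]'
python3 -m handwheel '[[[0.5,-0.4,0,0,-1],[1,-0.8,0,0,-1],[1,-1,0,0,-1],[1,-1,0,0,-1]]]'
python3 -m handwheel '[[[0,-0.4,0,0,-1],[0,-0.783,0,0,-1],[0,-0.783,0,0,-1]]]'
python3 -m handwheel '[[[0,-0.4,0,0,-1],[0,-0.783,0,0,-1],[0,-0.783,0,0,-1]]]'
python3 -m handwheel '[[[0,-0.4,0,0,-1],[0,-0.783,0,0,-1],[0,-0.783,0,0,-1]]]'
python3 -m handwheel '[[[0,-0.4,0,0,-1],[0,-0.783,0,0,-1],[0,-0.783,0,0,-1],[0,-0.783,0,0,-1]]]'
python3 -c "
from h import *
s=sense();print(s['tool_pos'],s['tool_rot'],s['time'],s['grip_width'])"
```

```text
time: 0.82
tool_pos: [0.2862, 0.4039, 0.2482]
tool_rot: [[-1.0, -0.029, -0.001], [-0.029, 1.0, 0.0], [0.001, 0.0, -1.0]]
ft_force: [0.0, -0.9, 0.3]
grip_width: 0.0855
grip_force: 0.0
time: 1.32
tool_pos: [0.4085, 0.2805, 0.2483]
tool_rot: [[-1.0, -0.022, 0.001], [-0.022, 1.0, -0.002], [-0.001, -0.002, -1.0]]
ft_force: [-0.3, 0.1, -0.5]
grip_width: 0.0856
grip_force: 0.0
time: 1.7
tool_pos: [0.4058, 0.1883, 0.2484]
tool_rot: [[-1.0, -0.027, -0.0], [-0.027, 1.0, -0.001], [0.0, -0.001, -1.0]]
ft_force: [0.7, 0.9, -0.5]
grip_width: 0.0854
grip_force: 0.0
time: 2.08
tool_pos: [0.4061, 0.0951, 0.2485]
tool_rot: [[-1.0, -0.027, 0.0], [-0.027, 1.0, -0.0], [-0.0, -0.0, -1.0]]
ft_force: [-0.2, 0.6, 0.1]
grip_width: 0.0857
grip_force: 0.0
time: 2.45
tool_pos: [0.4065, 0.0015, 0.2486]
tool_rot: [[-1.0, -0.028, 0.001], [-0.028, 1.0, -0.0], [-0.001, -0.0, -1.0]]
ft_force: [-0.5, 0.7, 0.0]
grip_width: 0.0853
grip_force: 0.0
time: 2.95
tool_pos: [0.4069, -0.0885, 0.2482]
tool_rot: [[-0.999, -0.036, -0.0], [-0.036, 0.999, 0.001], [-0.0, 0.001, -1.0]]
ft_force: [-0.8, 1.4, -1.3]
grip_width: 0.0849
grip_force: 0.0
[ 0.40691617 -0.08854025  0.24817303] [[-9.99349558e-01 -3.60618692e-02 -3.93387335e-05]
 [-3.60618895e-02  9.99348663e-01  1.33804515e-03]
 [-8.93929852e-06  1.33859346e-03 -9.99999104e-01]] 2.95 0.08490910362880193
```

```bash
python3 -m handwheel '[[[0,0,-0.5,0,-1],[0,0,-0.94,0,-1],[0,0,-0.94,0,-1]]]'
python3 -m handwheel '[[[0,0,-0.3,0,-1],[0,0,-0.6,0,-1],[0,0,-0.94,0,-1],[0,0,-0.94,0,-1]]]'
python3 -m handwheel '[[[0.1,0,0,0,-1],[0.17,0,0,0,-1],[0.23,0.01,0,0,-1],[0.28,0.01,0,0,-1],[0.33,0.01,0,0,-1],[0.38,0.01,0,0,-1],[0.43,0.01,0,0,-1],[0.48,0.01,0,0,-1],[0.53,0.02,0,0,-1],[0.58,0.02,0,0,-1],[0.63,0.02,0,0,-1],[0.63,0.02,0,0,-1]]]'
python3 -c "
from h import *
snap('top','pics/t1.png')
f=cv2.imread('pics/t1.png')[125:325,200:400]; cv2.imwrite('pics/t1c.png',cv2.resize(f,(600,600),interpolation=2))"
```

```text
time: 3.32
tool_pos: [0.4028, -0.0883, 0.1323]
tool_rot: [[-0.999, -0.036, -0.01], [-0.036, 0.999, 0.001], [0.01, 0.002, -1.0]]
ft_force: [0.4, 0.1, -0.1]
grip_width: 0.0856
grip_force: 0.0
time: 3.82
tool_pos: [0.4059, -0.0898, 0.0224]
tool_rot: [[-0.999, -0.035, -0.003], [-0.035, 0.999, 0.001], [0.003, 0.001, -1.0]]
ft_force: [0.1, -0.3, 0.1]
grip_width: 0.0857
grip_force: 0.0
time: 5.32
tool_pos: [0.4831, -0.0888, 0.0229]
tool_rot: [[-0.999, -0.033, 0.002], [-0.033, 0.999, -0.0], [-0.002, -0.0, -1.0]]
ft_force: [-0.8, -0.4, 0.1]
grip_width: 0.0852
grip_force: 0.1
```

View pics/t1c.png

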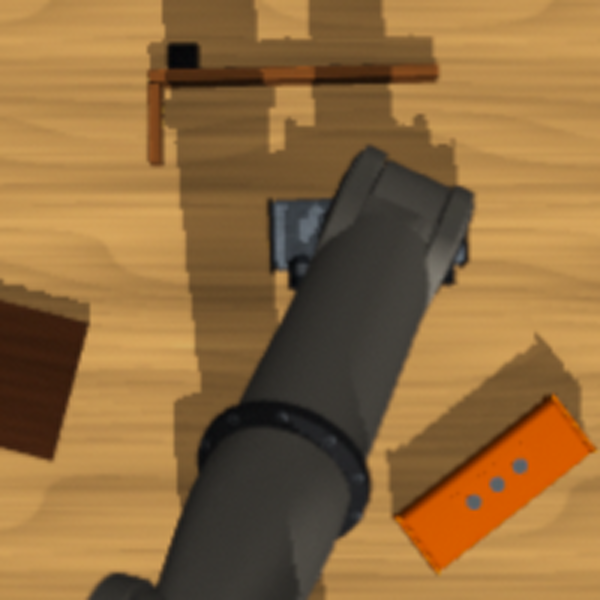

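The arm hides part of the speaker. Its left end, at crop (270,200)-(270,268), now looks parallel to the stop, and it's still clear of it. I'll keep pushing towards the rail.

```bash
python3 -m handwheel '[[[0.08,0,0,0,-1],[0.16,0,0,0,-1],[0.24,0.01,0,0,-1],[0.32,0.01,0,0,-1],[0.40,0.01,0,0,-1],[0.48,0.01,0,0,-1],[0.56,0.02,0,0,-1],[0.64,0.02,0,0,-1],[0.72,0.02,0,0,-1],[0.79,0.02,0,0,-1],[0.84,0.02,0,0,-1],[0.84,0.02,0,0,-1]]]'
python3 -m handwheel '[[[0.03,0,0,0,-1],[0.06,0,0,0,-1],[0.09,0,0,0,-1],[0.12,0,0,0,-1],[0.12,0,0,0,-1]]]'
```

```text
time: 6.88
tool_pos: [0.5839, -0.0867, 0.0229]
tool_rot: [[-0.999, -0.033, 0.002], [-0.033, 0.999, -0.0], [-0.002, -0.0, -1.0]]
ft_force: [0.2, 0.3, -0.5]
grip_width: 0.0853
grip_force: 0.0
time: 7.5
tool_pos: [0.5976, -0.0868, 0.0227]
tool_rot: [[-0.999, -0.032, 0.001], [-0.032, 0.999, -0.0], [-0.001, -0.0, -1.0]]
ft_force: [-1.6, 0.2, 0.6]
grip_width: 0.0856
grip_force: 0.9
```

```bash
for i in 1 2 ; do python3 -m handwheel '[[[0.015,0,0,0,-1],[0.03,0,0,0,-1],[0.03,0,0,0,-1]]]' | grep -E "pos|ft"; done
```

```text
tool_pos: [0.5976, -0.0868, 0.0223]
ft_force: [-7.7, 0.1, 6.0]
tool_pos: [0.5977, -0.0869, 0.0216]
ft_force: [-14.9, 1.4, 9.1]
```

```bash
python3 -m handwheel '[[[-0.15,0,0,0,-1],[-0.4,0,0,0,-1],[-0.5,0,0.3,0,-1],[-0.5,0,0.7,0,-1],[-0.5,-0.3,1,0,-1],[-0.5,-0.6,1,0,-1],[-0.5,-1,1,0,-1],[-0.5,-1,1,0,-1]]]' | grep -E "pos|ft"
python3 -m handwheel '[[[0,-0.4,0,0,-1],[0,-0.8,0,0,-1],[0,-0.8,0,0,-1],[0,-0.8,0,0,-1]]]' | grep -E "pos|ft|time"
python3 - <<'E'
from h import *
a=snap('top')["frame"][125:265,200:400];b=snap('side')["frame"][160:340,250:450]
o=np.vstack([cv2.resize(a,(400,280),interpolation=2),cv2.resize(b,(400,360),interpolation=2)])[:600]
c=snap('top')["frame"][125:225,200:400]
cv2.imwrite('pics/t2.png',np.vstack([cv2.resize(c,(600,300),interpolation=2),cv2.resize(b,(600,540),interpolation=2)[:300]])[:,:,::-1])
E
```

```text
tool_pos: [0.5439, -0.2134, 0.1438]
ft_force: [0.3, 0.1, 0.1]
time: 9.75
tool_pos: [0.5452, -0.3015, 0.1425]
ft_force: [0.6, -0.0, 0.0]
```

View pics/t2.png

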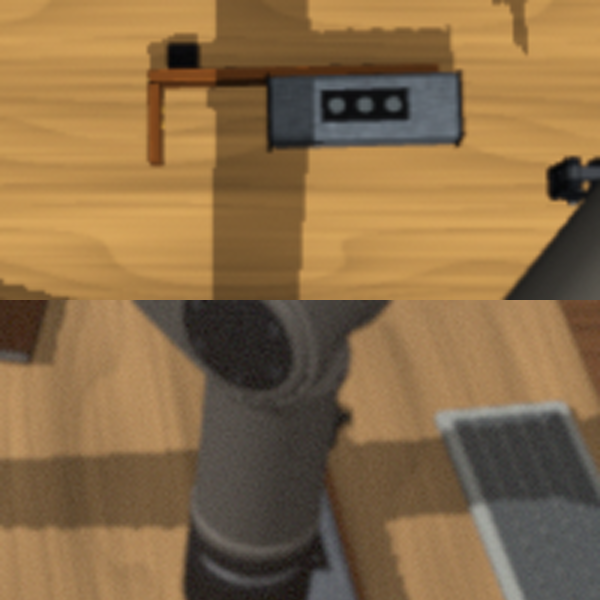

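The top view shows the speaker flush along the rail. Its contact end is at crop x≈268 and the stop face at x≈162, so there is about 108 mm left to go. Next I'll push its right end.

```bash
python3 -m handwheel '[[[0.4,0.2,0,0,1],[0.83,0.4,0,0,1],[0.83,0.4,0,0,1],[0.83,0.4,0,0,1],[0.83,0.4,0,0,1],[0.83,0.4,0,0,1],[0.83,0.4,-0.3,0,1],[0.83,0.4,-0.6,0,1],[0.83,0.4,-0.93,0,1],[0.83,0.4,-0.93,0,1]]]' | grep -E "pos|ft|wid"
python3 -m handwheel '[[[0,0.06,0,0,1],[0,0.12,0,0,1],[0,0.18,0,0,1],[0,0.24,0,0,1],[-0.01,0.3,0,0,1],[-0.01,0.36,0,0,1],[-0.01,0.42,0,0,1],[-0.01,0.48,0,0,1],[-0.02,0.54,0,0,1],[-0.02,0.6,0,0,1],[-0.02,0.66,0,0,1],[-0.02,0.66,0,0,1]]]'| grep -E "pos|ft|time"
python3 - <<'E'
from h import *
c=snap('top')["frame"][125:225,200:400]
cv2.imwrite('pics/t3.png',cv2.resize(c,(600,300),interpolation=2)[:,:,::-1])
E
```

```text
tool_pos: [0.6402, -0.2536, 0.0274]
ft_force: [-1.2, 0.1, 0.8]
grip_width: -0.0
time: 12.65
tool_pos: [0.6412, -0.1746, 0.0311]
ft_force: [1.0, -0.4, -0.1]
```

View pics/t3.png

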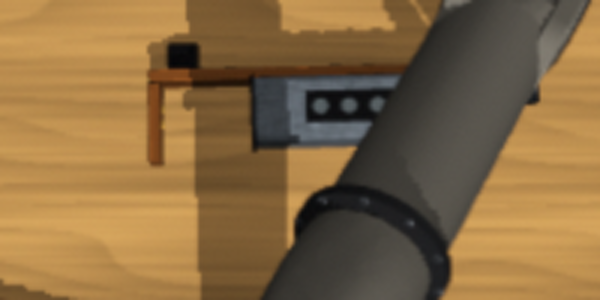

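The contact end has moved to crop x≈253 and the speaker is still along the rail. I'll continue.

```bash
python3 -m handwheel '[[[0,0.06,0,0,1],[0,0.12,0,0,1],[0,0.18,0,0,1],[0,0.24,0,0,1],[-0.01,0.3,0,0,1],[-0.01,0.36,0,0,1],[-0.01,0.42,0,0,1],[-0.01,0.48,0,0,1],[-0.02,0.54,0,0,1],[-0.02,0.6,0,0,1],[-0.02,0.66,0,0,1],[-0.02,0.66,0,0,1]]]'| grep -E "pos|ft|time"
for i in 1 2; do python3 -m handwheel '[[[0,0.015,0,0,1],[0,0.03,0,0,1],[0,0.03,0,0,1]]]' | grep -E "pos|ft"; done
python3 - <<'E'
from h import *
c=snap('top')["frame"][125:225,200:400]
cv2.imwrite('pics/t4.png',cv2.resize(c,(600,300),interpolation=2)[:,:,::-1])
E
```

```text
time: 14.2
tool_pos: [0.639, -0.0942, 0.031]
ft_force: [0.4, 0.3, 0.6]
tool_pos: [0.6387, -0.0931, 0.031]
ft_force: [-0.7, -2.1, 0.0]
tool_pos: [0.6385, -0.0905, 0.031]
ft_force: [0.1, -4.7, -1.3]
```

View pics/t4.png

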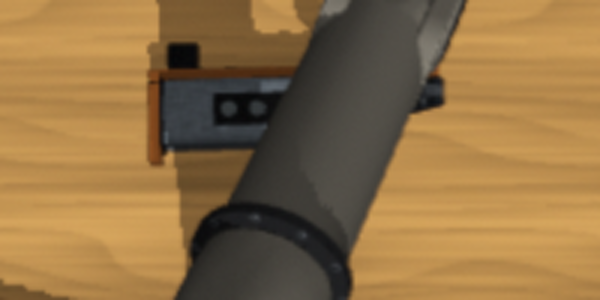

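The contact end is nearly at the stop (crop x≈162). I'll push on gently until the force rises.

```bash
for i in 1 2 3; do python3 -m handwheel '[[[0,0.01,0,0,1],[0,0.02,0,0,1],[0,0.02,0,0,1]]]' | grep -E "pos|ft"; done
```

```text
tool_pos: [0.6382, -0.0904, 0.0312]
ft_force: [-1.3, -7.3, -1.0]
tool_pos: [0.638, -0.0904, 0.0314]
ft_force: [-1.0, -9.7, -1.3]
tool_pos: [0.6378, -0.0903, 0.0316]
ft_force: [-1.1, -12.4, -0.0]
```

```bash
python3 -m handwheel '[[[0,-0.15,0,0,1],[0,-0.4,0,0,1],[0,-0.6,0.2,0,1],[0,-0.7,0.7,0,1],[0,-0.8,1,0,1],[-0.4,-1,1,0,1],[-0.8,-1,1,0,1],[-0.8,-1,1,0,1]]]' | grep -E "pos|ft"
python3 -m handwheel '[[[0,-0.4,0,0,1],[0,-0.6,0,0,1],[0,-0.6,0,0,1]]]' | grep -E "pos|ft|time"
python3 - <<'E'
from h import *
t=snap('top');c=t["frame"]
cv2.imwrite('pics/t5.png',np.vstack([cv2.resize(c[140:190,240:360],(720,300),interpolation=2),cv2.resize(c[120:260],(800,200))[:,:720]])[:,:,::-1])
E
```

```text
tool_pos: [0.5379, -0.2005, 0.1501]
ft_force: [0.6, -0.1, -0.5]
time: 17.5
tool_pos: [0.5436, -0.275, 0.1514]
ft_force: [-0.2, 0.5, -0.4]
```

View pics/t5.png

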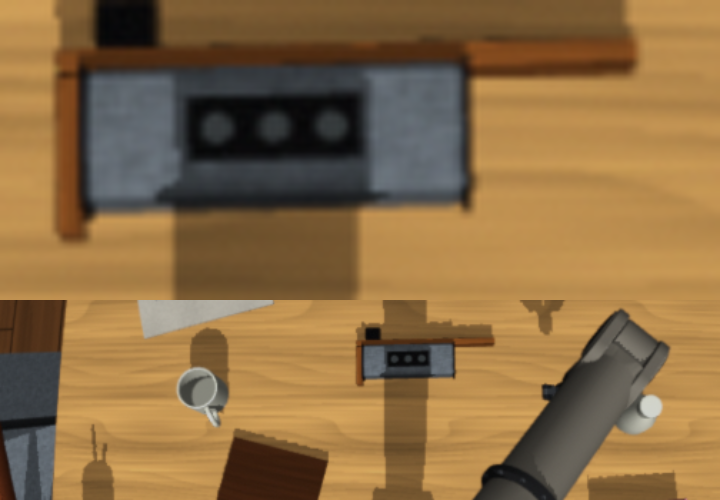

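The picture shows the speaker in the corner, with its top corners near (84,66), (468,62), (468,207) and (84,212). The mug, vase and notebook haven't moved. I'll check the numbers.

```bash
python3 - <<'E'
from h import *
c=snap("top"); a=np.array([.6676,.1019]); th=np.radians(1.8); x=np.array([np.cos(th),np.sin(th)]); y=np.array([-x[1],x[0]])
for u,v in((82,66),(469,62),(469,207),(82,212)):
    p=onz(c,240+u/6-.4,140+v/6-.4,.05)[:2]-a; print((x@p).round(4),(y@p).round(4))
E
```

```text
-0.0034 -0.002
-0.0071 -0.1794
-0.0747 -0.1769
-0.0717 -0.0009
```

By these numbers the back may be a few mm off the rail. There's plenty of time, so I'll press it once more against the rail with the open fingers.

```bash
python3 -m handwheel '[[[0,0.4,0,0,-1],[0,0.8,0,0,-1],[0,1,0,0,-1],[0,1,0,0,-1]]]' | grep -E "pos"
python3 -m handwheel '[[[0,0.4,0,0,-1],[0,0.8,0,0,-1],[0,1,0,0,-1],[0,1,0,0,-1]]]' | grep -E "pos"
python3 -m handwheel '[[[0,0.4,0,0,-1],[0,0.4,0,0,-1],[0,0.4,-0.5,0,-1],[0,0.4,-0.9,0,-1],[0,0.4,-1,0,-1],[0,0.4,-1,0,-1]]]' | grep -E "pos|wid|rot"
python3 -m handwheel '[[[0.1,0,-0.06,0,-1],[0.2,0,-0.06,0,-1],[0.25,0,-0.06,0,-1],[0.28,0,-0.06,0,-1],[0.31,0,-0.06,0,-1],[0.34,0,-0.06,0,-1],[0.34,0,-0.06,0,-1]]]' | grep -E "pos|ft|rot"
```

```text
tool_pos: [0.5441, -0.148, 0.1509]
tool_pos: [0.5432, -0.0319, 0.151]
tool_pos: [0.5433, 0.0121, 0.0314]
tool_rot: [[-1.0, -0.03, 0.0], [-0.03, 1.0, -0.001], [-0.0, -0.001, -1.0]]
grip_width: 0.0855
tool_pos: [0.5839, 0.0141, 0.0239]
tool_rot: [[-0.999, -0.033, 0.0], [-0.033, 0.999, -0.0], [-0.0, -0.0, -1.0]]
ft_force: [-0.0, -0.6, -0.0]
```

```bash
for i in 1 2 3 4 5; do python3 -m handwheel '[[[0.015,0,0,0,-1],[0.03,0,0,0,-1],[0.03,0,0,0,-1]]]' | grep -E "pos|ft"; done
```

```text
tool_pos: [0.5874, 0.0141, 0.0239]
ft_force: [-0.3, -0.3, -1.1]
tool_pos: [0.5911, 0.0141, 0.0239]
ft_force: [-0.5, -0.2, -0.3]
tool_pos: [0.5943, 0.0141, 0.0238]
ft_force: [-0.9, 0.3, 0.5]
tool_pos: [0.5952, 0.0137, 0.0234]
ft_force: [-7.0, -0.7, 4.1]
tool_pos: [0.5954, 0.0137, 0.0228]
ft_force: [-12.7, -0.5, 7.9]
```

Contact came at x = 0.595, as expected for a flush back. I'll retreat and take a last check.

```bash
python3 -m handwheel '[[[-0.15,0,0,0,-1],[-0.4,0,0,0,-1],[-0.6,0,0.3,0,-1],[-0.7,0,0.7,0,-1],[-0.7,-0.4,1,0,-1],[-0.7,-0.9,1,0,-1],[-0.7,-1,1,0,-1],[-0.7,-1,1,0,-1]]]' | grep -E "pos|ft"
python3 -m handwheel '[[[0,-0.4,0,0,-1],[0,-0.8,0,0,-1],[0,-0.8,0,0,-1],[0,-0.8,0,0,-1]]]' | grep -E "pos|ft|time"
python3 - <<'E'
from h import *
t=snap('top');c=t["frame"]
cv2.imwrite('pics/t6.png',cv2.resize(c[140:190,240:360],(720,300),interpolation=2)[:,:,::-1])
E
```

```text
tool_pos: [0.5178, -0.1068, 0.1439]
ft_force: [0.0, 1.0, -1.3]
time: 23.6
tool_pos: [0.5184, -0.1992, 0.1432]
ft_force: [-0.0, 0.5, 0.5]
```

View pics/t6.png

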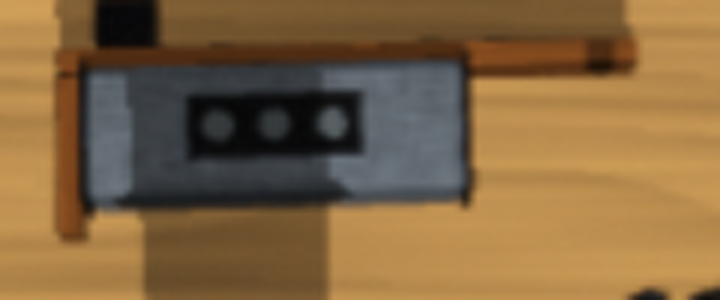

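The speaker is flush to the rail and its end is against the stop (left edge at x≈82, stop face at ≈82). The hand is clear.

```bash
python3 -c "
from plant import *
print(close_job())"
```

```text
the job is handed in; nothing more can be done
None
```

I handed the job in with the speaker flush along the long rail and its contact end against the short stop, by the last camera view and the push forces. The mug, vase and notebook were left alone and the hand is clear; the hand-in gave no verdict.

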